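Sort the used-up paint pots out of the drawer by weight

ROBOT

A 7-joint arm with a two-finger parallel gripper is mounted at the origin on the work surface. World frame = base frame: x ahead of the robot, y to its left, z up, the work surface at z = 0. Lengths are in m, angles in rad, forces in N, time in s.
With the tool pointing down it reaches from about 0.425 to 0.875 m from the base axis. Payload 4.7 kg.
Tool frame: the origin (TCP) lies where the fingers leave the gripper's body, on its centre line; the fingertips stand 70 mm ahead of it and the grasp point (between the pads) lies 51 mm ahead of it; z points along the fingers, y is the line along which they close (so a half turn about z gives the same grasp; the last joint's range is limited). The gripper opens to 87 mm and grips with 3 to 60 N. Pads are 19 mm wide; open, the fingers measure 117 mm over their backs; the gripper's body (75 mm by 190 mm) begins 51 mm behind the grasp point.
Start: joints at [-1.174, 0.321, -0.07, 1.45, 0.023, 1.371, -0.057], TCP at [0.243, 0.603, 0.292] pointing down, gripper open.
Joint ranges: [-2.86, 2.86], [-0.3, 2.09], [-1.38, 1.24], [0.06, 2.45], [-1.56, 4.7], [0.09, 2.05], [-2.69, 2.69]. Speed limits (rad/s): [2.57, 2.57, 3.14, 3.14, 3.14, 3.14, 3.14].

INTERFACE

Orientations are given as a rotation vector (axis times angle).
In Python, from bench import ctrl gives the robot as it stands.
- The arm moves only by the tool play_rows, never from a script. Its argument "increments" is a list that holds one entry, the list of rows, each a list of 7 numbers: the shift along the tool's x, y, z as a fraction of full scale, then the turn, a rotation vector about the tool's x, y, z as a fraction of full scale, then the gripper command: -1 is shut, 1 is fully open, values between are in proportion. A call has 1 to 8 rows; each row is the pose to reach, as a shift and turn from the pose commanded when the call began, along the tool's axes at that moment; what a row does not reach only later rows make up. Full scale, the value 1, is 0.1 m for a shift and 90 degrees for a turn. A row lasts 1/10 s, in which the tool goes at most 50 mm and 8.59 degrees, less where a joint would pass 70% of its speed; a pose out of reach is approached as far as the arm can. A call with a number of a shift or a turn outside -1 to 1 is refused whole. A call with a gripper value outside its range is refused whole. The fingers move at their own pace and stop on an object; "squeeze" is the grip in N (left out, the last holds). Time passes only in rows, so rows that repeat a pose let the fingers close. It gives the time, the measured TCP pose, the force, the opening and the grip force at its end, in the units of the state.
- ctrl.get_state(): the state, without advancing time (a new reading comes with each control period).
- ctrl.get_image(name): name is "side" or "top"; returns the picture (384x512x3 uint8, red, green, blue); there is no depth.
- ctrl.get_calibration(name): a dict with "vertical_fov" (degrees; the focal length in pixels is half the picture's height over the tangent of half this angle, whatever the lens; pixels are square), "cx", "cy" (the principal point, pixels), "R" (3x3) and "t" (3): a world point X has camera coordinates R X + t. Camera axes: x right, y down, z forward; pixel columns grow to the right and rows downward; lengths in m; the calibration is good to about 2 mm. A picture is of the moment at which its call begins. get_calibration takes no time and is no camera call.
- ctrl.close_job(): hands the job in; it is judged then, once.
The state is a dict: "time": time; "joint_positions": joint angles; "qd": joint speeds; "joint_torque": joint torques, N m; "position": TCP position; "tool_rot": TCP orientation; "ft_force": force on the tool from outside, world axes, zero at the start; "torque": the same for the moment, N m; "grip_width": opening from 0.0 (shut) to 1.0 (fully open); "grip_force": force on a finger pad.
Only numpy, scipy, OpenCV 4.12 (cv2) and the standard library are available. Lean on these libraries where they do the work, as an engineer would, in place of code of your own. Each camera call takes 0.05 s, during which the arm holds its last target. There are 200 camera calls.

TASK

The open drawer holds four shut paint pots that look the same, but one or two of them are used up, and only the weight in the hand tells. Stand the used-up pots upright in the clear plastic box, leave the full ones standing upright in the drawer, and finish with the drawer pushed fully shut. Set pots down rather than dropping them, and leave the tin, the mug of brushes and the blue paint bottle where they are.

Things in the scene. Friction and masses are not known exactly. Their poses are not given: they have to be found in the camera images.
- cabinet: low bench-top drawer unit of light wood, fixed, 540 mm wide (its y), 270 mm deep (its x) and 134 mm high. Origin at bench height in the middle of its front face; x points into the unit (the way the drawer shuts), y to the left along the front, z up. The drawer slides out along -x, toward the robot
- drawer (a joint): how far the drawer is out, m: 0 fully shut (front flush with the unit's face), 0.2 its end of travel. Starts about 0.18 open; about 2.5 N friction; stays where left. The four pots stand in a row across it, about 114 mm apart, in its front compartment: 486 mm wide, 137 mm front to back, floor 22 mm, side walls 70 mm, partition behind 62 mm above the bench. Shut, a standing pot clears the top board by 12 mm
- drawer_front (a point): a point on the drawer's outer front face, in the middle of its width, 80 mm above the bench, moving with the drawer; axes as the drawer unit's. The front is a plain flat board without a handle, 18 mm thick, 506 mm wide, from 14 to 100 mm above the bench; push it along the unit's +x to shut the drawer
- box: low open box of clear plastic for the used-up pots, fixed, 280 mm long (its x), 190 mm wide (its y), walls 4 mm thick and 60 mm high, floor 4 mm thick; a 10 mm lip round the rim adds to its outside. Origin at bench height under its middle, z up. Empty at the start, to the left of the drawer unit
- pot_a_mid (a point): one of four paint pots, all alike to the eye: shut, opaque, round white plastic pot, 58 mm diameter, 90 mm high with its grey lid (top 16 mm, same diameter). Point: the pot's centre, 45 mm above its foot; z up the pot. Starts upright on the drawer floor. A full pot weighs 250 to 370 g, a used-up one 50 to 70 g; which is which changes every time and does not follow name or place
- pot_b_mid (a point): one of four paint pots, all alike to the eye: shut, opaque, round white plastic pot, 58 mm diameter, 90 mm high with its grey lid (top 16 mm, same diameter). Point: the pot's centre, 45 mm above its foot; z up the pot. Starts upright on the drawer floor. A full pot weighs 250 to 370 g, a used-up one 50 to 70 g; which is which changes every time and does not follow name or place
- pot_c_mid (a point): one of four paint pots, all alike to the eye: shut, opaque, round white plastic pot, 58 mm diameter, 90 mm high with its grey lid (top 16 mm, same diameter). Point: the pot's centre, 45 mm above its foot; z up the pot. Starts upright on the drawer floor. A full pot weighs 250 to 370 g, a used-up one 50 to 70 g; which is which changes every time and does not follow name or place
- pot_d_mid (a point): one of four paint pots, all alike to the eye: shut, opaque, round white plastic pot, 58 mm diameter, 90 mm high with its grey lid (top 16 mm, same diameter). Point: the pot's centre, 45 mm above its foot; z up the pot. Starts upright on the drawer floor. A full pot weighs 250 to 370 g, a used-up one 50 to 70 g; which is which changes every time and does not follow name or place
- tin_mid (a point): bystander: shut steel tin with a dark lid, 80 mm diameter, 118 mm high, on the bench to the right of the drawer unit; the point is at its centre, 59 mm up
- brush_mug: bystander: aluminium mug 78 mm wide, 90 mm high, with paint brushes standing in it to 240 mm; origin at the centre of its foot, on the bench beyond the clear box
- paint_bottle: bystander: blue paint bottle, 68 mm diameter, 190 mm high, on the bench to the right of the drawer unit; origin at the centre of its foot

How it is judged:
At the end, for the whole second after the job is handed in: The drawer is shut to within 8 mm. Every full pot stands on the drawer's floor inside the unit and every used-up pot stands on the floor of the clear box, all upright (within 0.15 rad), released and at rest (value of joint drawer below 0.008 m and angle between each of pot_a_mid, pot_b_mid, pot_c_mid, pot_d_mid's own z axis and vertical below 0.15 rad and linear speed of each of pot_a, pot_b, pot_c, pot_d below 0.03 m/s and ((x of pot_a_mid in the frame of cabinet between 0.02 and 0.235 m and y of pot_a_mid in the frame of cabinet between -0.24 and 0.24 m and z of pot_a_mid in the frame of cabinet between 0.055 and 0.08 m and contact force between pot_a and drawer above 1.6 N) or (x of pot_a_mid in the frame of box between -0.136 and 0.136 m and y of pot_a_mid in the frame of box between -0.091 and 0.091 m and z of pot_a_mid in the frame of box between 0.04 and 0.06 m and contact force between pot_a and box below 1.6 N)) and ((x of pot_b_mid in the frame of cabinet between 0.02 and 0.235 m and y of pot_b_mid in the frame of cabinet between -0.24 and 0.24 m and z of pot_b_mid in the frame of cabinet between 0.055 and 0.08 m and contact force between pot_b and drawer above 1.6 N) or (x of pot_b_mid in the frame of box between -0.136 and 0.136 m and y of pot_b_mid in the frame of box between -0.091 and 0.091 m and z of pot_b_mid in the frame of box between 0.04 and 0.06 m and contact force between pot_b and box below 1.6 N)) and ((x of pot_c_mid in the frame of cabinet between 0.02 and 0.235 m and y of pot_c_mid in the frame of cabinet between -0.24 and 0.24 m and z of pot_c_mid in the frame of cabinet between 0.055 and 0.08 m and contact force between pot_c and drawer above 1.6 N) or (x of pot_c_mid in the frame of box between -0.136 and 0.136 m and y of pot_c_mid in the frame of box between -0.091 and 0.091 m and z of pot_c_mid in the frame of box between 0.04 and 0.06 m and contact force between pot_c and box below 1.6 N)) and ((x of pot_d_mid in the frame of cabinet between 0.02 and 0.235 m and y of pot_d_mid in the frame of cabinet between -0.24 and 0.24 m and z of pot_d_mid in the frame of cabinet between 0.055 and 0.08 m and contact force between pot_d and drawer above 1.6 N) or (x of pot_d_mid in the frame of box between -0.136 and 0.136 m and y of pot_d_mid in the frame of box between -0.091 and 0.091 m and z of pot_d_mid in the frame of box between 0.04 and 0.06 m and contact force between pot_d and box below 1.6 N))); the robot touches nothing.
It fails at once if a paint pot is dropped: it moves faster than 0.7 m/s with no finger touching it (a fall of about 25 mm) ((linear speed of pot_a above 0.7 m/s and contact force between pot_a and the fingers below 0.02 N) or (linear speed of pot_b above 0.7 m/s and contact force between pot_b and the fingers below 0.02 N) or (linear speed of pot_c above 0.7 m/s and contact force between pot_c and the fingers below 0.02 N) or (linear speed of pot_d above 0.7 m/s and contact force between pot_d and the fingers below 0.02 N)).
It fails at once if the tin, the mug or the blue bottle is moved more than 30 mm or tipped over (distance of any of tin_mid, brush_mug, paint_bottle from where it was at the start of the episode above 0.03 m or angle between any of tin_mid, brush_mug, paint_bottle's own z axis and vertical above 0.3 rad).
It also fails if it takes over 72 s, if anything falls off the work surface, if the arm or the gripper's body presses on something with over 40 N, if the wrist force passes 120 N, or if a joint passes its speed limit or range.

## Working session

There is one attempt and no reset: what is moved stays moved. The work goes in short steps, Python scripts to look and compute and a tool call to move; the robot and the scene stay as the last step left them, time stands still between calls to the robot, and variables do not carry over. Pictures are saved under pics/ and viewed, at most 10 in all, crops included, and the job is handed in when it is done.

Besides the shell and the picture viewer there is one more tool, called after ">>>" as name(argument=value, ...) on one line, values as JSON. play_rows: Moves the arm, as the interface text tells. Shift numbers are shares of 0.1 m and turn numbers shares of 90 degrees, none past 1 either way. Its arguments: {"type":"object","properties":{"increments":{"type":"array"},"squeeze":{"type":"number"}},"required":["increments"]}

```bash
mkdir -p pics; ls
python3 - <<'E'
from bench import ctrl
import cv2
for n in("top","side"):
    cv2.imwrite(f"pics/{n}0.png",ctrl.get_image(n)[:,:,::-1])
    c=ctrl.get_calibration(n);print(n,c)
s=ctrl.get_state();print(s)
E
```

```text
pics
top {'vertical_fov': 43.80674504106336, 'cx': 252.95303978796167, 'cy': 190.53876653006233, 'R': array([[ 0.00805473, -0.99993675, -0.00784906],
       [-0.9920874 , -0.00700753, -0.12535345],
       [ 0.12529052,  0.00879665, -0.9920811 ]]), 't': array([-0.11493091,  0.56701192,  1.53546185])}
side {'vertical_fov': 46.356395217880014, 'cx': 258.6130086209448, 'cy': 188.50216402687923, 'R': array([[ 0.71513957, -0.69883542, -0.0142989 ],
       [-0.54839651, -0.54827186, -0.63139468],
       [ 0.43340128,  0.45937679, -0.7753298 ]]), 't': array([-0.47425886,  0.28274396,  1.23114592])}
{'time': 0.1, 'joint_positions': array([-1.17391026,  0.32172686, -0.07008147,  1.45153164,  0.02262666,
        1.37081803, -0.0568831 ]), 'qd': array([ 0.00121502, -0.00263615, -0.00054052, -0.00173161,  0.00127386,
       -0.00090503,  0.00123061]), 'joint_torque': array([-5.70712709e-04, -4.92567408e+01, -4.05931827e-01, -3.13399565e+01,
       -6.42127614e-02,  3.94348183e-02,  5.33203502e-05]), 'position': array([0.2426877 , 0.60259187, 0.2912958 ]), 'tool_rot': array([-5.97504068e-01, -3.08404071e+00,  2.64680298e-03]), 'ft_force': array([0.14838548, 0.32293475, 0.40996833]), 'torque': array([-0.0384634 ,  0.05244281, -0.04315322]), 'grip_force': 0.0, 'grip_width': 1.0048408332281116}
```

View pics/top0.png

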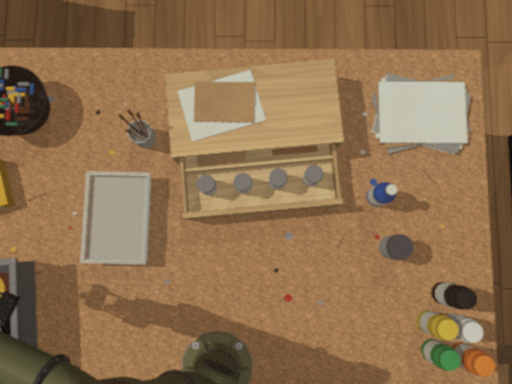

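View pics/side0.png

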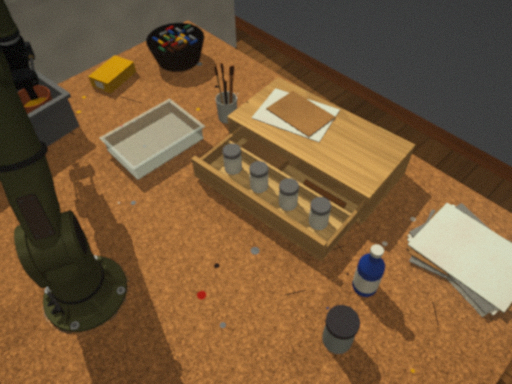

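The top view shows lids at about (206,184), (243,182), (278,178) and (314,174). The box spans (86,172) to (147,264), and the cabinet top has its corners at (167,73), (334,60), (342,148) and (173,157). The side view agrees. Next I'll locate these in world coordinates.

```bash
cat > h.py <<'E'
import numpy as np,cv2
from bench import ctrl
def cal(n):
    c=ctrl.get_calibration(n);f=192/np.tan(np.radians(c['vertical_fov'])/2)
    return f,c['cx'],c['cy'],np.array(c['R']),np.array(c['t'])
def unproj(n,uv,z):
    f,cx,cy,R,t=cal(n);C=-R.T@t
    d=R.T@np.array([(uv[0]-cx)/f,(uv[1]-cy)/f,1]);return C+d*(z-C[2])/d[2]
def proj(n,X):
    f,cx,cy,R,t=cal(n);p=R@np.asarray(X)+t;return np.array([f*p[0]/p[2]+cx,f*p[1]/p[2]+cy])
E
python3 - <<'E'
from h import *
im=cv2.imread('pics/top0.png');hsv=cv2.cvtColor(im,cv2.COLOR_BGR2HSV)
for s in[(206,184),(243,182),(278,178),(314,174)]:
    x,y=s;m=(hsv[y-13:y+14,x-13:x+14,1]<75).astype(np.uint8)
    n,l,st,ce=cv2.connectedComponentsWithStats(m);i=l[13,13]
    c=ce[i]+[x-13,y-13];print(s,c.round(1),st[i],unproj('top',c,.112).round(4))
print('cab',[unproj('top',p,.134).round(3)[:2].tolist() for p in[(167,73),(334,60),(342,148),(173,157)]])
print('front',[unproj('top',p,.1).round(3)[:2].tolist() for p in[(184,217),(341,204)]])
print('box',[unproj('top',p,.06).round(3)[:2].tolist() for p in[(86,172),(151,173),(147,264),(81,263)]])
print('tin/mug/bottle',[unproj('top',p,z).round(3)[:2].tolist() for p,z in[((398,246),.118),((141,133),.09),((390,190),.19)]])
a=cv2.resize(im[130:280,60:360],None,fx=2.6,fy=2.6,interpolation=2);cv2.imwrite('pics/c1.png',a)
s=cv2.imread('pics/side0.png')
cv2.imwrite('pics/c2.png',cv2.resize(s[90:270,90:350],None,fx=3,fy=3,interpolation=2))
E
```

```text
(206, 184) [206.3 184.5] [  3   3  21  21 317] [0.5763 0.0351 0.112 ]
(243, 182) [242.4 182.7] [  3   4  19  21 305] [ 0.5827 -0.0782  0.112 ]
(278, 178) [277.5 178.4] [  4   3  19  21 308] [ 0.5971 -0.1879  0.112 ]
(314, 174) [312.4 175. ] [  1   4  21  21 329] [ 0.6085 -0.2974  0.112 ]
cab [[0.931, 0.165], [0.976, -0.366], [0.691, -0.387], [0.659, 0.138]]
front [[0.475, 0.104], [0.519, -0.388]]
box [[0.622, 0.434], [0.62, 0.222], [0.327, 0.224], [0.328, 0.435]]
tin/mug/bottle [[0.389, -0.557], [0.746, 0.252], [0.553, -0.517]]
```

View pics/c1.png

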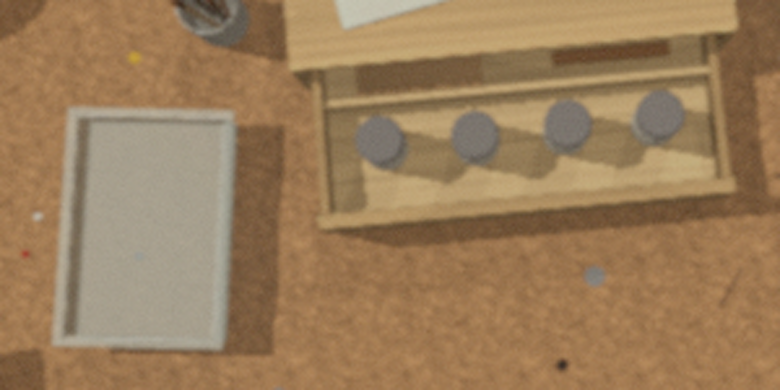

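```bash
cat >> h.py <<'E'
from scipy.spatial.transform import Rotation as Ro
YAW=0.087
def delta(target,yaw=YAW):
    s=ctrl.get_state();R=Ro.from_rotvec(s['tool_rot'])
    x=-np.array([np.cos(yaw),np.sin(yaw),0]);y=np.array([-np.sin(yaw),np.cos(yaw),0])
    T=Ro.from_matrix(np.c_[x,y,[0,0,-1]])
    d=R.inv().apply(np.array(target)-s['position'])/.1
    print('t',round(s['time'],2),'pos',s['position'].round(4),'shift',d.round(3),'turn',((R.inv()*T).as_rotvec()/(np.pi/2)).round(3),'F',s['ft_force'].round(2),'w',round(s['grip_width'],2),'q7',s['joint_positions'][6].round(2))
E
python3 - <<'E'
from h import *
P=[(206.4,184.0),(242.6,182.4),(278.2,178.2),(313.5,174.4)]
s=cv2.imread('pics/side0.png')[90:270,90:350];s=cv2.resize(s,None,fx=3,fy=3,interpolation=2)
for p in P:
    X=unproj('top',p,.112);print(X.round(4))
    pts=np.array([(proj('side',X+[.029*np.cos(a),.029*np.sin(a),0])-[90,90]+.5)*3-.5 for a in np.linspace(0,6.28,30)])
    cv2.polylines(s,[pts.round().astype(int)],True,(0,0,255),1)
cv2.imwrite('pics/c2.png',s)
delta((.576,.035,.231))
E
```

```text
[0.5778 0.0348 0.112 ]
[ 0.5837 -0.0787  0.112 ]
[ 0.5977 -0.1902  0.112 ]
[ 0.6105 -0.3009  0.112 ]
t 0.1 pos [0.2427 0.6026 0.2913] shift [-5.212 -4.019  0.61 ] turn [-0.001 -0.    -0.299] F [0.15 0.32 0.41] w 1.0 q7 -0.06
```

View pics/c2.png

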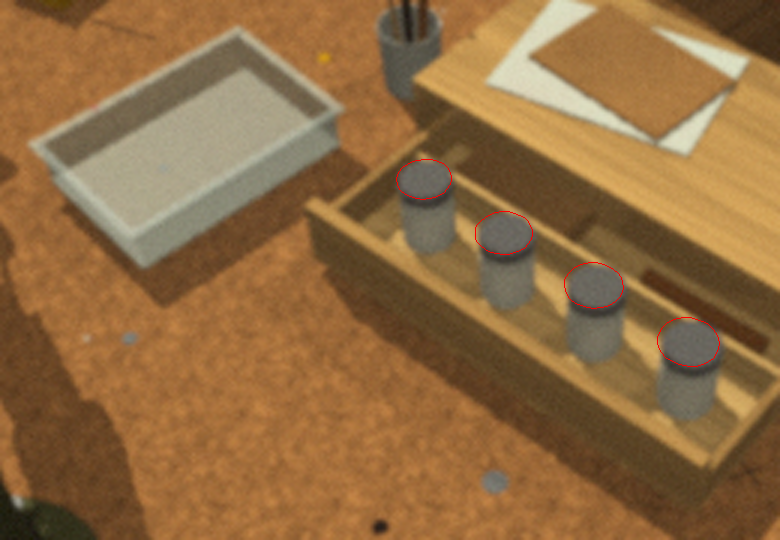

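The markers sit on the lids in both views, so the estimates agree to a few mm. Now I'll move to above the leftmost pot.

>>> play_rows(increments=[[[-0.3,-0.2,0,0,0,-0.09,0.84],[-0.7,-0.5,0,0,0,-0.18,0.84],[-1,-0.77,0,0,0,-0.26,0.84],[-1,-0.77,0,0,0,-0.299,0.84],[-1,-0.77,0,0,0,-0.299,0.84]]])

```text
time: 0.6
position: [0.3078, 0.4929, 0.2922]
tool_rot: [0.132, -3.139, 0.0]
ft_force: [-0.6, 0.8, -0.4]
grip_width: 0.916
grip_force: 0.0
```

>>> play_rows(increments=[[[-0.15,-0.32,0.04,0,0,0,0.84],[-0.3,-0.64,0.08,0,0,0,0.84],[-0.46,-0.96,0.12,0,0,0,0.84]]])

```text
time: 0.9
position: [0.3603, 0.4028, 0.2798]
tool_rot: [0.139, -3.138, -0.0]
ft_force: [0.3, -1.0, 0.1]
grip_width: 0.921
grip_force: 0.0
```

>>> play_rows(increments=[[[-0.15,-0.32,0.04,0,0,0,0.84],[-0.3,-0.64,0.08,0,0,0,0.84],[-0.46,-0.96,0.12,0,0,0,0.84]]])

```text
time: 1.2
position: [0.4149, 0.311, 0.2679]
tool_rot: [0.138, -3.138, -0.0]
ft_force: [0.5, -0.5, -0.6]
grip_width: 0.918
grip_force: 0.0
```

>>> play_rows(increments=[[[-0.15,-0.32,0.04,0,0,0,0.84],[-0.3,-0.64,0.08,0,0,0,0.84],[-0.46,-0.96,0.12,0,0,0,0.84]]])

```text
time: 1.5
position: [0.4694, 0.2195, 0.2559]
tool_rot: [0.138, -3.138, -0.001]
ft_force: [0.9, -0.4, -0.2]
grip_width: 0.921
grip_force: 0.0
```

>>> play_rows(increments=[[[-0.15,-0.32,0.04,0,0,0,0.84],[-0.3,-0.64,0.08,0,0,0,0.84],[-0.46,-0.96,0.12,0,0,0,0.84]]])

```text
time: 1.8
position: [0.5238, 0.128, 0.2439]
tool_rot: [0.138, -3.138, -0.001]
ft_force: [0.2, 0.7, 0.8]
grip_width: 0.915
grip_force: 0.0
```

>>> play_rows(increments=[[[-0.15,-0.32,0.04,0,0,0,0.84],[-0.3,-0.64,0.08,0,0,0,0.84],[-0.46,-0.96,0.12,0,0,0,0.84],[-0.46,-0.96,0.12,0,0,0,0.84],[-0.46,-0.96,0.12,0,0,0,0.84]]])

```text
time: 2.3
position: [0.5778, 0.0365, 0.2316]
tool_rot: [0.134, -3.138, -0.0]
ft_force: [-0.3, 1.0, -0.9]
grip_width: 0.923
grip_force: 0.0
```

```bash
python3 -c "
from h import *
delta((.577,.034,.131))"
```

```text
t 2.3 pos [0.5778 0.0365 0.2316] shift [ 0.009 -0.025  1.006] turn [ 0.    -0.001 -0.001] F [-0.32  1.04 -0.93] w 0.92 q7 1.61
```

>>> play_rows(increments=[[[0,-0.02,0.3,0,0,0,0.84],[0,-0.02,0.6,0,0,0,0.84],[0,-0.02,0.85,0,0,0,0.84],[0,-0.02,1,0,0,0,0.84],[0,-0.02,1,0,0,0,-1],[0,-0.02,1,0,0,0,-1],[0,-0.02,1,0,0,0,-1],[0,-0.02,1,0,0,0,-1]]], squeeze=15)

```text
time: 3.1
position: [0.5787, 0.0343, 0.1339]
tool_rot: [-0.136, 3.136, 0.001]
ft_force: [0.3, -0.1, 2.2]
grip_width: 0.664
grip_force: 15.0
```

>>> play_rows(increments=[[[0,0,0,0,0,0,-1],[0,0,-0.07,0,0,0,-1],[0,0,-0.14,0,0,0,-1],[0,0,-0.2,0,0,0,-1],[0,0,-0.2,0,0,0,-1],[0,0,-0.2,0,0,0,-1]]])

```text
time: 3.7
position: [0.5778, 0.0339, 0.1524]
tool_rot: [-0.136, 3.138, 0.0]
ft_force: [0.1, -0.7, -0.7]
grip_width: 0.66
grip_force: 15.0
```

```bash
cat > w.py <<'E'
from h import *
F=[];T=[]
for i in range(10):
    ctrl.get_image('top');s=ctrl.get_state();F.append(s['ft_force']);T.append(s['joint_torque'])
print(np.mean(F,0).round(2),np.std(F,0).round(2),np.mean(T,0).round(3)[[1,3,5]],s['grip_width'],s['grip_force'],s['position'],s['time'])
E
python3 w.py
```

```text
[ 0.    0.   -0.98] [0.57 0.65 0.57] [-41.876 -28.042   0.074] 0.6665387093825023 14.99988567269611 [0.57774294 0.03398685 0.15216223] 4.2
```

Mean load is about 1.0 N, so this pot is used up. I'll carry it to the box.

>>> play_rows(increments=[[[0,0,-0.3,0,0,0,-1],[0,0,-0.6,0,0,0,-1],[0.02,0.2,-0.8,0,0,0,-1],[0.04,0.5,-0.8,0,0,0,-1],[0.07,0.8,-0.8,0,0,0,-1],[0.07,1,-0.8,0,0,0,-1]]])

```text
time: 4.8
position: [0.5614, 0.1356, 0.2326]
tool_rot: [-0.14, 3.138, 0.002]
ft_force: [0.0, -0.4, -0.4]
grip_width: 0.662
grip_force: 15.0
```

>>> play_rows(increments=[[[0.02,0.3,0,0,0,0,-1],[0.04,0.6,0,0,0,0,-1],[0.06,0.85,0,0,0,0,-1],[0.07,1,0,0,0,0,-1]]])

```text
time: 5.2
position: [0.5456, 0.2347, 0.2322]
tool_rot: [0.141, -3.138, -0.001]
ft_force: [-0.4, 0.1, -0.5]
grip_width: 0.662
grip_force: 15.0
```

>>> play_rows(increments=[[[0.02,0.3,0,0,0,0,-1],[0.04,0.6,0,0,0,0,-1],[0.06,0.85,0,0,0,0,-1],[0.07,1,0,0,0,0,-1],[0.07,1,0,0,0,0,-1],[0.07,1,0,0,0,0,-1]]])

```text
time: 5.8
position: [0.5314, 0.3295, 0.2321]
tool_rot: [-0.135, 3.139, -0.002]
ft_force: [0.2, -0.7, -1.3]
grip_width: 0.661
grip_force: 15.0
```

```bash
python3 -c "
from h import *
delta((.53,.33,.115))
cv2.imwrite('pics/b.png',cv2.resize(ctrl.get_image('side')[60:240,60:360,::-1],None,fx=2.5,fy=2.5))"
```

```text
t 5.8 pos [0.5314 0.3295 0.2321] shift [0.014 0.008 1.171] turn [-0.001  0.    -0.001] F [ 0.16 -0.72 -1.35] w 0.66 q7 1.1
```

View pics/b.png

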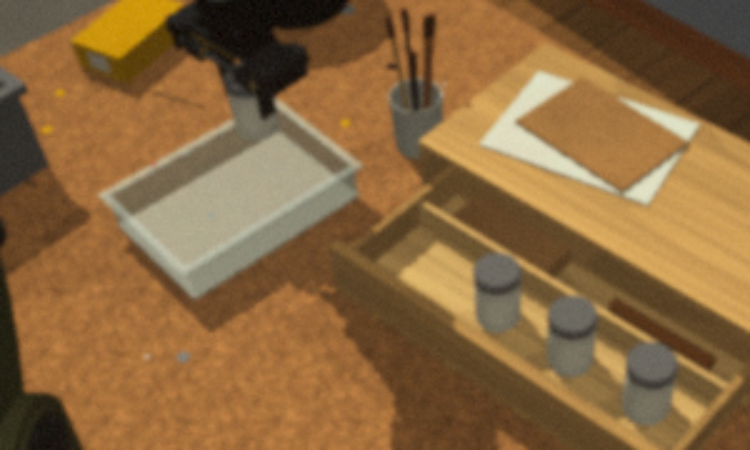

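The pot is held upright above the far end of the box, around (255,110) in the crop. Three pots remain in the drawer. Lowering now.

>>> play_rows(increments=[[[0,0,0.3,0,0,0,-1],[0,0,0.6,0,0,0,-1],[0,0,0.85,0,0,0,-1],[0,0,1,0,0,0,-1]]])

```text
time: 6.25
position: [0.5308, 0.3282, 0.1302]
tool_rot: [0.132, -3.137, 0.004]
ft_force: [-0.4, 0.7, -0.8]
grip_width: 0.663
grip_force: 15.0
```

>>> play_rows(increments=[[[0,0,0.06,0,0,0,-1],[0,0,0.11,0,0,0,-1],[0,0,0.155,0,0,0,-1],[0,0,0.155,0,0,0,-1],[0,0,0.155,0,0,0,-1]]])

```text
time: 6.75
position: [0.5312, 0.3313, 0.1176]
tool_rot: [-0.137, 3.138, 0.001]
ft_force: [-0.3, -0.3, -0.5]
grip_width: 0.661
grip_force: 15.0
```

```bash
python3 w.py
```

```text
[-0.14 -0.34 -0.63] [0.11 0.63 0.57] [-49.401 -27.512   0.083] 0.6617117580914711 14.999980796601449 [0.53083305 0.33101447 0.11682145] 7.25
```

>>> play_rows(increments=[[[0,0,0.015,0,0,0,-1],[0,0,0.025,0,0,0,-1],[0,0,0.025,0,0,0,-1]]])

```text
time: 7.55
position: [0.531, 0.3311, 0.1159]
tool_rot: [-0.136, 3.138, 0.001]
ft_force: [-2.7, -1.0, 8.2]
grip_width: 0.66
grip_force: 15.0
```

```bash
python3 w.py
```

```text
[-2.78 -1.67  7.8 ] [0.36 0.46 0.42] [-44.801 -25.844  -1.14 ] 0.6643168308441095 15.000656920965412 [0.53098451 0.33114278 0.1158821 ] 8.05
```

>>> play_rows(increments=[[[0,0,-0.01,0,0,0,0.7],[0,0,-0.01,0,0,0,0.84],[0,0,-0.01,0,0,0,0.84],[0,0,-0.1,0,0,0,0.84],[0,0,-0.4,0,0,0,0.84],[0,0,-0.7,0,0,0,0.84],[0,0,-1,0,0,0,0.84]]])

```text
time: 8.75
position: [0.5308, 0.3309, 0.2157]
tool_rot: [-0.136, 3.139, -0.0]
ft_force: [-0.4, 0.6, -0.4]
grip_width: 0.916
grip_force: 0.0
```

>>> play_rows(increments=[[[-0.01,-0.3,-0.05,0,0,0,0.84],[-0.03,-0.65,-0.1,0,0,0,0.84],[-0.04,-1,-0.16,0,0,0,0.84]]])

```text
time: 9.05
position: [0.5436, 0.2309, 0.2312]
tool_rot: [-0.138, 3.138, 0.0]
ft_force: [-0.6, -0.6, 0.6]
grip_width: 0.92
grip_force: 0.0
```

>>> play_rows(increments=[[[-0.01,-0.33,0,0,0,0,0.84],[-0.03,-0.66,0,0,0,0,0.84],[-0.04,-1,0,0,0,0,0.84]]])

```text
time: 9.35
position: [0.5563, 0.1312, 0.231]
tool_rot: [-0.137, 3.138, 0.001]
ft_force: [0.3, 0.4, 0.2]
grip_width: 0.919
grip_force: 0.0
```

>>> play_rows(increments=[[[-0.01,-0.33,0,0,0,0,0.84],[-0.03,-0.66,0,0,0,0,0.84],[-0.04,-1,0,0,0,0,0.84]]])

```text
time: 9.65
position: [0.569, 0.032, 0.231]
tool_rot: [-0.137, 3.138, 0.001]
ft_force: [0.4, -0.3, -0.3]
grip_width: 0.925
grip_force: 0.0
```

>>> play_rows(increments=[[[-0.01,-0.33,0,0,0,0,0.84],[-0.03,-0.66,0,0,0,0,0.84],[-0.04,-1,0,0,0,0,0.84],[-0.04,-1,0,0,0,0,0.84],[-0.04,-1,0,0,0,0,0.84]]])

```text
time: 10.15
position: [0.5815, -0.067, 0.2307]
tool_rot: [-0.133, 3.138, 0.0]
ft_force: [-0.1, 0.7, -0.3]
grip_width: 0.921
grip_force: 0.0
```

```bash
python3 -c "
from h import *
delta((.5835,-.079,.134))
im=ctrl.get_image('side')[:,:,::-1]
cv2.imwrite('pics/d.png',cv2.resize(im[60:260,60:360],None,fx=2.6,fy=2.6))"
```

```text
t 10.15 pos [ 0.5815 -0.067   0.2307] shift [-0.009 -0.121  0.967] turn [ 0.     0.    -0.002] F [-0.14  0.7  -0.34] w 0.92 q7 1.81
```

View pics/d.png

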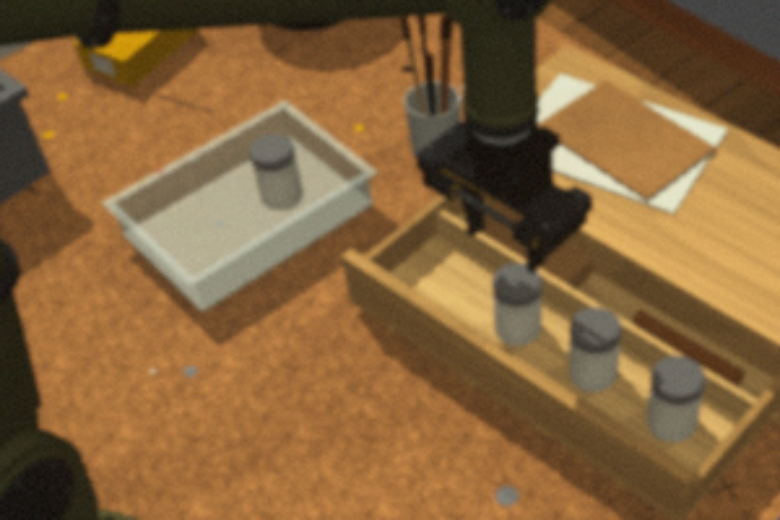

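The first pot stands upright in the box at (277,172) in the crop. Next is pot 2.

>>> play_rows(increments=[[[-0.01,-0.12,0.1,0,0,0,0.84],[-0.01,-0.12,0.4,0,0,0,0.84],[-0.01,-0.12,0.7,0,0,0,0.84],[-0.01,-0.12,0.97,0,0,0,0.84],[-0.01,-0.12,0.97,0,0,0,-1],[-0.01,-0.12,0.97,0,0,0,-1],[-0.01,-0.12,0.97,0,0,0,-1],[-0.01,-0.12,0.97,0,0,0,-1]]])

```text
time: 11.0
position: [0.5847, -0.0781, 0.135]
tool_rot: [-0.137, 3.135, -0.0]
ft_force: [0.3, -0.5, 1.3]
grip_width: 0.663
grip_force: 15.0
```

>>> play_rows(increments=[[[0,0,0,0,0,0,-1],[0,0,-0.07,0,0,0,-1],[0,0,-0.14,0,0,0,-1],[0,0,-0.2,0,0,0,-1],[0,0,-0.2,0,0,0,-1],[0,0,-0.2,0,0,0,-1]]])

```text
time: 11.6
position: [0.5835, -0.0779, 0.1535]
tool_rot: [-0.137, 3.138, 0.0]
ft_force: [0.7, -0.0, -0.2]
grip_width: 0.666
grip_force: 15.0
```

```bash
python3 w.py
```

```text
[ 0.1   0.02 -0.77] [0.47 0.41 0.37] [-42.369 -28.087   0.063] 0.6657884920073219 14.999919670733988 [ 0.58348027 -0.07796445  0.15313236] 12.1
```

Pot 2 weighs about 0.8 N, so it's also used up. With at most two used up, the other two are full. Carrying it to the box.

>>> play_rows(increments=[[[0,0,-0.3,0,0,0,-1],[0,0,-0.6,0,0,0,-1],[0.05,0.2,-0.8,0,0,0,-1],[0.1,0.5,-0.8,0,0,0,-1],[0.2,0.8,-0.8,0,0,0,-1],[0.29,1,-0.8,0,0,0,-1]]])

```text
time: 12.7
position: [0.5454, 0.0216, 0.2335]
tool_rot: [-0.14, 3.138, 0.002]
ft_force: [-0.2, 0.4, -0.2]
grip_width: 0.663
grip_force: 15.0
```

>>> play_rows(increments=[[[0.09,0.3,0,0,0,0,-1],[0.18,0.6,0,0,0,0,-1],[0.25,0.85,0,0,0,0,-1],[0.29,1,0,0,0,0,-1]]])

```text
time: 13.1
position: [0.5074, 0.1187, 0.2333]
tool_rot: [0.141, -3.138, -0.002]
ft_force: [0.6, 0.7, -0.0]
grip_width: 0.661
grip_force: 15.0
```

>>> play_rows(increments=[[[0.09,0.3,0,0,0,0,-1],[0.18,0.6,0,0,0,0,-1],[0.25,0.85,0,0,0,0,-1],[0.29,1,0,0,0,0,-1]]])

```text
time: 13.5
position: [0.4697, 0.2157, 0.2333]
tool_rot: [0.141, -3.138, -0.001]
ft_force: [-0.1, 0.0, -0.5]
grip_width: 0.661
grip_force: 15.0
```

>>> play_rows(increments=[[[0.09,0.3,0,0,0,0,-1],[0.18,0.6,0,0,0,0,-1],[0.25,0.85,0,0,0,0,-1],[0.29,1,0,0,0,0,-1],[0.29,1,0,0,0,0,-1],[0.29,1,0,0,0,0,-1]]])

```text
time: 14.1
position: [0.4338, 0.3093, 0.2331]
tool_rot: [-0.135, 3.138, -0.002]
ft_force: [0.8, -0.6, -0.9]
grip_width: 0.658
grip_force: 15.0
```

```bash
python3 -c "
from h import *
delta((.43,.33,.118))"
```

```text
t 14.1 pos [0.4338 0.3093 0.2331] shift [0.02  0.211 1.151] turn [-0.001  0.    -0.001] F [ 0.83 -0.59 -0.94] w 0.66 q7 1.0
```

>>> play_rows(increments=[[[0.02,0.21,0,0,0,0,-1],[0.02,0.21,0.3,0,0,0,-1],[0.02,0.21,0.6,0,0,0,-1],[0.02,0.21,0.85,0,0,0,-1],[0.02,0.21,1,0,0,0,-1]]])

```text
time: 14.6
position: [0.4299, 0.3283, 0.1311]
tool_rot: [0.132, -3.137, 0.004]
ft_force: [0.1, -0.3, 0.3]
grip_width: 0.664
grip_force: 15.0
```

>>> play_rows(increments=[[[0,0,0.06,0,0,0,-1],[0,0,0.1,0,0,0,-1],[0,0,0.14,0,0,0,-1],[0,0,0.14,0,0,0,-1],[0,0,0.14,0,0,0,-1]]])

```text
time: 15.1
position: [0.4298, 0.3314, 0.12]
tool_rot: [-0.136, 3.138, 0.001]
ft_force: [-0.7, 0.7, -1.1]
grip_width: 0.667
grip_force: 15.0
```

>>> play_rows(increments=[[[0,0,0.015,0,0,0,-1],[0,0,0.015,0,0,0,-1],[0,0,0.015,0,0,0,-1]]])

```text
time: 15.4
position: [0.4295, 0.3313, 0.118]
tool_rot: [-0.137, 3.138, 0.0]
ft_force: [0.1, -0.8, -1.1]
grip_width: 0.659
grip_force: 15.0
```

>>> play_rows(increments=[[[0,0,0.015,0,0,0,-1],[0,0,0.015,0,0,0,-1],[0,0,0.015,0,0,0,-1]]])

```text
time: 15.7
position: [0.4296, 0.3314, 0.117]
tool_rot: [-0.136, 3.138, 0.001]
ft_force: [-1.3, -1.7, 5.3]
grip_width: 0.655
grip_force: 15.0
```

>>> play_rows(increments=[[[0,0,-0.01,0,0,0,0.7],[0,0,-0.01,0,0,0,0.84],[0,0,-0.01,0,0,0,0.84],[0,0,-0.1,0,0,0,0.84],[0,0,-0.4,0,0,0,0.84],[0,0,-0.7,0,0,0,0.84],[0,0,-1,0,0,0,0.84]]])

```text
time: 16.4
position: [0.4294, 0.3311, 0.2178]
tool_rot: [-0.136, 3.138, 0.0]
ft_force: [-0.0, 0.8, 0.4]
grip_width: 0.917
grip_force: 0.0
```

>>> play_rows(increments=[[[0.02,-0.3,0,0,0,0,-1],[0.04,-0.6,0,0,0,0,-1],[0.05,-0.95,0,0,0,0,-1]]])

```text
time: 16.7
position: [0.4326, 0.2359, 0.2172]
tool_rot: [-0.139, 3.137, 0.002]
ft_force: [0.3, -1.0, -0.0]
grip_width: 0.734
grip_force: 0.0
```

>>> play_rows(increments=[[[0.02,-0.3,0,0,0,0,-1],[0.04,-0.6,0,0,0,0,-1],[0.05,-0.95,0,0,0,0,-1]]])

```text
time: 17.0
position: [0.4358, 0.1403, 0.217]
tool_rot: [-0.138, 3.138, 0.001]
ft_force: [0.9, 0.7, 0.2]
grip_width: 0.457
grip_force: 0.0
```

>>> play_rows(increments=[[[0.02,-0.3,0,0,0,0,-1],[0.04,-0.6,0,0,0,0,-1],[0.05,-0.95,0,0,0,0,-1]]])

```text
time: 17.3
position: [0.4391, 0.0452, 0.2169]
tool_rot: [-0.138, 3.138, 0.001]
ft_force: [0.5, 0.5, 0.1]
grip_width: 0.181
grip_force: 0.0
```

>>> play_rows(increments=[[[0.02,-0.3,0,0,0,0,-1],[0.04,-0.6,0,0,0,0,-1],[0.05,-0.95,0,0,0,0,-1]]])

```text
time: 17.6
position: [0.4424, -0.0499, 0.2169]
tool_rot: [-0.138, 3.137, 0.001]
ft_force: [-0.0, 0.3, 0.5]
grip_width: 0.014
grip_force: 0.0
```

>>> play_rows(increments=[[[0.02,-0.3,0,0,0,0,-1],[0.04,-0.6,0,0,0,0,-1],[0.05,-0.95,0,0,0,0,-1],[0.05,-0.95,0,0,0,0,-1],[0.05,-0.95,0,0,0,0,-1]]])

```text
time: 18.1
position: [0.4457, -0.1446, 0.2167]
tool_rot: [-0.133, 3.138, 0.001]
ft_force: [0.7, 0.7, 0.5]
grip_width: 0.003
grip_force: 0.0
```

```bash
python3 -c "
from h import *
delta((.447,-.146,.152))
im=ctrl.get_image('side')[:,:,::-1]
cv2.imwrite('pics/e.png',cv2.resize(im[60:260,60:360],None,fx=2.6,fy=2.6))"
```

```text
t 18.1 pos [ 0.4457 -0.1446  0.2167] shift [-0.012 -0.015  0.647] turn [ 0.     0.    -0.001] F [0.7  0.68 0.49] w 0.0 q7 1.9
```

View pics/e.png

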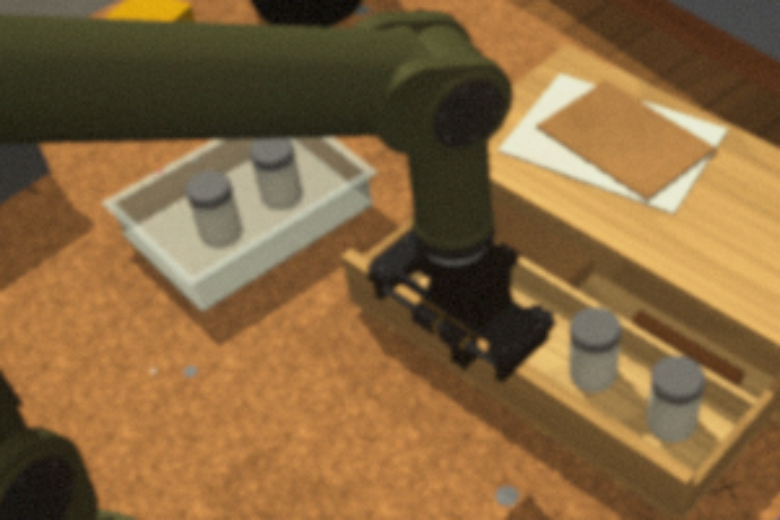

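Both used-up pots stand in the box at (215,205) and (277,172) in the crop. The two full ones are upright in the drawer. Now I'll push the drawer shut.

>>> play_rows(increments=[[[0,0,0.3,0,0,0,-1],[0,0,0.6,0,0,0,-1],[0,0,0.65,0,0,0,-1],[0,0,0.65,0,0,0,-1]]])

```text
time: 18.55
position: [0.4453, -0.143, 0.1508]
tool_rot: [0.139, -3.136, -0.001]
ft_force: [-0.3, 0.4, -0.0]
grip_width: 0.005
grip_force: 0.0
```

>>> play_rows(increments=[[[-0.1,0,0,0,0,0,-1],[-0.2,0,0,0,0,0,-1],[-0.3,0,0,0,0,0,-1],[-0.38,0,0,0,0,0,-1],[-0.46,0,0,0,0,0,-1],[-0.54,0,0,0,0,0,-1],[-0.64,0,0,0,0,0,-1],[-0.74,0,0,0,0,0,-1]]])

```text
time: 19.35
position: [0.5199, -0.1375, 0.151]
tool_rot: [0.136, -3.138, -0.001]
ft_force: [-4.2, 0.9, 1.4]
grip_width: 0.007
grip_force: 1.7
```

>>> play_rows(increments=[[[-0.12,0,0,0,0,0,-1],[-0.24,0,0,0,0,0,-1],[-0.36,0,0,0,0,0,-1],[-0.48,0,0,0,0,0,-1],[-0.6,0,0,0,0,0,-1],[-0.72,0,0,0,0,0,-1],[-0.82,0,0,0,0,0,-1],[-0.9,0,0,0,0,0,-1]]])

```text
time: 20.15
position: [0.6102, -0.1298, 0.1512]
tool_rot: [-0.137, 3.138, -0.0]
ft_force: [-3.4, 2.1, -0.4]
grip_width: 0.006
grip_force: 1.5
```

```bash
python3 -c "
from h import *
delta((.447,-.146,.152))
im=ctrl.get_image('side')[:,:,::-1]
cv2.imwrite('pics/f.png',cv2.resize(im[80:300,130:430],None,fx=2.6,fy=2.6))"
```

```text
t 20.15 pos [ 0.6102 -0.1298  0.1512] shift [ 1.64  -0.019 -0.009] turn [-0.  0.  0.] F [-3.37  2.12 -0.42] w 0.01 q7 2.0
```

View pics/f.png

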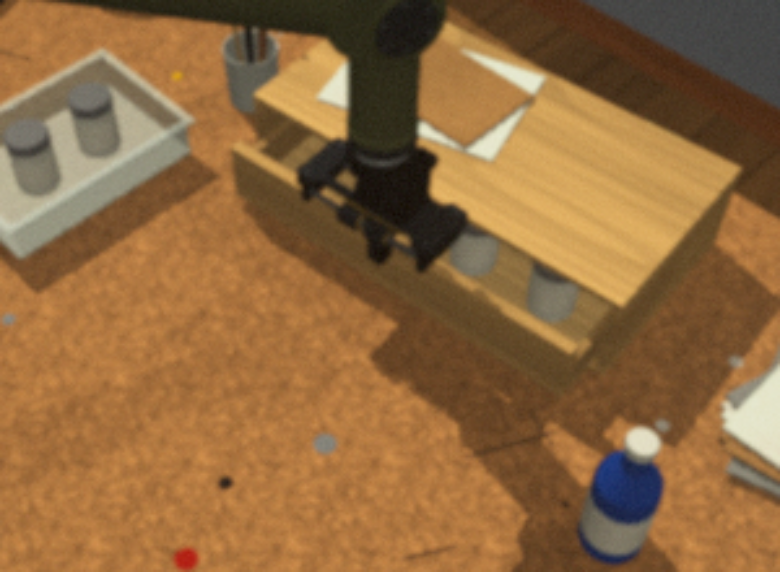

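The drawer is closing smoothly and both pots in it are upright, with roughly 55 mm left.

>>> play_rows(increments=[[[-0.1,0,0,0,0,0,-1],[-0.2,0,0,0,0,0,-1],[-0.28,0,0,0,0,0,-1],[-0.35,0,0,0,0,0,-1],[-0.4,0,0,0,0,0,-1],[-0.43,0,0,0,0,0,-1]]])

```text
time: 20.8
position: [0.6526, -0.1264, 0.1514]
tool_rot: [-0.136, 3.138, -0.001]
ft_force: [-2.5, 0.4, 1.7]
grip_width: 0.005
grip_force: 1.3
```

>>> play_rows(increments=[[[-0.03,0,0,0,0,0,-1],[-0.06,0,0,0,0,0,-1]]])

```text
time: 21.0
position: [0.658, -0.1258, 0.1514]
tool_rot: [-0.136, 3.139, -0.0]
ft_force: [-3.4, 0.6, 0.3]
grip_width: 0.008
grip_force: 1.4
```

>>> play_rows(increments=[[[-0.02,0,0,0,0,0,-1],[-0.04,0,0,0,0,0,-1]]])

```text
time: 21.2
position: [0.662, -0.1254, 0.1514]
tool_rot: [-0.136, 3.139, -0.0]
ft_force: [-2.9, 0.1, 1.4]
grip_width: 0.003
grip_force: 1.3
```

>>> play_rows(increments=[[[-0.02,0,0,0,0,0,-1],[-0.04,0,0,0,0,0,-1]]])

```text
time: 21.4
position: [0.6661, -0.125, 0.1514]
tool_rot: [-0.136, 3.138, 0.0]
ft_force: [-1.9, -0.7, 0.8]
grip_width: 0.005
grip_force: 1.3
```

>>> play_rows(increments=[[[-0.02,0,0,0,0,0,-1],[-0.03,0,0,0,0,0,-1]]])

```text
time: 21.6
position: [0.6692, -0.1247, 0.1514]
tool_rot: [-0.137, 3.138, -0.0]
ft_force: [-2.3, 0.5, 1.9]
grip_width: 0.006
grip_force: 1.3
```

>>> play_rows(increments=[[[-0.02,0,0,0,0,0,-1],[-0.03,0,0,0,0,0,-1]]])

```text
time: 21.8
position: [0.6722, -0.1244, 0.1513]
tool_rot: [-0.136, 3.138, -0.0]
ft_force: [-2.7, 0.8, 1.0]
grip_width: 0.0
grip_force: 1.3
```

>>> play_rows(increments=[[[-0.02,0,0,0,0,0,-1],[-0.03,0,0,0,0,0,-1]]])

```text
time: 22.0
position: [0.6748, -0.1242, 0.1513]
tool_rot: [0.137, -3.138, -0.0]
ft_force: [-6.0, 0.7, 2.8]
grip_width: 0.009
grip_force: 2.6
```

>>> play_rows(increments=[[[-0.01,0,0,0,0,0,-1],[-0.01,0,0,0,0,0,-1]]])

```text
time: 22.2
position: [0.6749, -0.1242, 0.1513]
tool_rot: [0.136, -3.136, -0.001]
ft_force: [-6.2, 0.5, 4.3]
grip_width: 0.006
grip_force: 3.3
```

It has reached a hard stop. I'll back off, rise clear and check.

>>> play_rows(increments=[[[0.1,0,0,0,0,0,-1],[0.3,0,0,0,0,0,-1],[0.6,0,0,0,0,0,-1],[1,0,0,0,0,0,-1]]])

```text
time: 22.6
position: [0.5767, -0.1325, 0.1513]
tool_rot: [-0.138, 3.135, -0.002]
ft_force: [-0.7, -1.0, 1.7]
grip_width: 0.004
grip_force: 0.0
```

>>> play_rows(increments=[[[0.3,0.3,-0.3,0,0,0,-1],[0.6,0.6,-0.6,0,0,0,-1],[0.9,0.9,-0.9,0,0,0,-1],[0.9,0.9,-0.9,0,0,0,-1],[0.9,0.9,-0.9,0,0,0,-1]]])

```text
time: 23.1
position: [0.4793, -0.0501, 0.2426]
tool_rot: [-0.14, 3.133, 0.003]
ft_force: [-0.2, 0.0, -0.2]
grip_width: 0.006
grip_force: 0.0
```

```bash
python3 -c "
from h import *
a=ctrl.get_image('side')[70:290,100:440,::-1];b=ctrl.get_image('top')[50:280,60:420,::-1]
a=cv2.resize(a,(440,285));b=cv2.resize(b,(440,281))
cv2.imwrite('pics/g.png',np.vstack([a,b]))"
```

```text
(no output)
```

View pics/g.png

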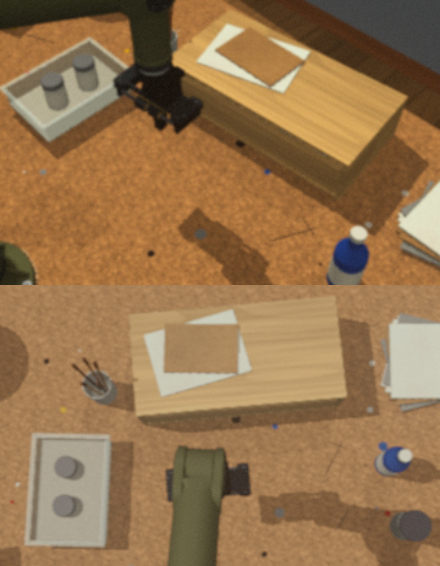

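The drawer front is flush with the unit. Both pots stand upright in the box at (67,467) and (66,505), and the bottle and tin, which the picture shows, are in place.

```bash
python3 -c "
from bench import ctrl
print(ctrl.close_job())"
```

```text
the job is handed in; nothing more can be done
None
```

The job is handed in, result not reported back: the two used-up pots (about 1.0 N and 0.8 N on the wrist) stand upright in the clear box, the other two stayed in the drawer as full by elimination without being weighed, and the drawer was pushed to its stop by about 23 s of the 72 s.

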